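# Latch the puzzle-piece box

## Task

Fasten the sliding lid of the walnut piece box with its brass draw latch: take the loop by its red grip, feel for the slot of the adjustable keeper on the lid and let the loop down into it, draw it back under the hook's lip, then push the lever over and down past centre until it lies flat and the lid is drawn fully shut. The latch is thin: never press the loop on the keeper, or push or squeeze the lever, with more than 20 N in all. Leave the dishes, inkwell and magnifier where they stand, and let go at the end.

Things in the scene. Friction and masses are not known exactly. Their poses are not given: they have to be found in the camera images.
- piece_box: Walnut box 120 x 230 x 60 mm high, fixed on a puzzle board (board top 45 mm above the table). Origin: centre of its underside; x across, +y from the latch half to the lid half, z up. Its top is level at z = 60 mm (the 'deck'): the -y half is a fixed deck with the latch, the +y half (y > -10 mm) the sliding lid.
- lever_pivot (a point): Lever's hinge pin: axis along the box's x, 18 mm above the deck, at y = -35 mm of the box, fixed to it; axes as the box's.
- lever_tip (a point): Free end of the brass lever, on its centreline, 55 mm from the pivot. Lever: plate 28 mm wide (x), 6 mm thick. The loop is hinged on the lever 24 mm from the pivot, towards the tip.
- lever (a joint): Lever angle, rad. 0: straight up; positive: swung to the box's -y and down; 1.57: horizontal; 1.70: down on its stop, past centre (centre is near 1.60; beyond it the loop's pull holds it down). Range -0.7 (leaning to the lid) to 1.70. Light hinge friction (0.04 N m): it stays where it is left and follows when the loop is pulled.
- loop (a joint): Loop angle relative to the lever, rad. lever + loop = the loop's elevation: 0 when it lies level pointing to the box's +y, positive with its end raised. Hinge friction 0.04 N m holds it where it is left, so it swings along with the lever and lifts out of the slot again unless it has first been drawn back under the lip.
- loop_bar (a point): Middle of the loop's crossbar: a 5 mm square steel bar along the box's x, 42 mm long, 60 mm from the loop's hinge; side arms at x = +/-21 mm, sprung: they stretch up to 24 mm, 0.7 N per mm. Site axes: y out along the loop, z perpendicular to it, upwards.
- loop_grip (a point): Centre of the loop's red grip: a barrel of 12 mm diameter, 18 mm long along the box's x, 46 mm from the crossbar on the loop's z side, on an 8 x 5 mm post that goes between the keeper's prongs. Pinch its two ends (fingers closing along the box's x); it can then pivot between the fingers.
- lid: Sliding walnut lid, loose (0.3 kg) in the box's side rails, 103 x 125 x 10 mm, its top level with the deck. Axes as the box's. Origin on its top surface, such that its y in the box's frame is the gap: 0 when fully shut against the fixed deck, 2 to 5 mm at the start.
- lid_catch (a point): NOMINAL slot centre of the keeper (two like brass prongs on the lid, each 8 mm wide, at x = 7 to 15 mm either side), at deck height; box axes, moves with the lid. The real keeper is not measured: it is screwed down up to 8 mm either way along y from here. A slot for the bar crosses both along x: mouth 9 mm wide in y, floor 13 mm above the deck. A bar down in it has its centre 16 mm above the deck.
- lid_hook (a point): NOMINAL top centre of the keeper's hook (shifted with the keeper): latch (-y) side of the slot, 10 mm long in y, flat steel top 27 mm above the deck; its 5 mm thick lip overhangs the slot by 3 mm, the loaded bar pulls against the hook below the lip. A bar stopped on it (centre about 30 mm above the deck or less) must go further to +y.
- lid_fence (a point): NOMINAL top centre of the keeper's fence (shifted with the keeper): +y side of the slot, 8 mm long in y, top 33 mm above the deck. A bar stopped on it (centre 33 to 36 mm above the deck) must go back to -y.
- dish_a: Turquoise enamel dish, 72 mm across, 24 mm high, loose on the board; origin under its centre. Leave alone.
- dish_b: Second such dish. Leave alone.
- inkwell: Squat green glass inkwell with brass cap, 62 mm across, 44 mm high, loose on the board; origin under its centre. Leave alone.
- magnifier: Bone-handled magnifier lying flat on the board, 141 mm long, lens 60 mm across at its +y end, 12 mm high; origin below the middle. Leave alone.
Not all that is in view belongs to the job. There is more than one size of the lid; the job needs the largest.

How it is judged:
By the outcome, as a careful person would: the job done as asked, in the order asked, and still so for the second after the job is handed in, with the robot touching nothing.
It also fails if it takes over 64 s, if anything falls off the work surface, if the arm or the gripper's body presses on something with over 40 N, if the wrist force passes 120 N, or if a joint passes its speed limit or range.

## Robot

A 6-joint arm with a two-finger parallel gripper is mounted at the origin on the work surface. World frame = base frame: x ahead of the robot, y to its left, z up, the work surface at z = 0. Lengths are in m, angles in rad, forces in N, time in s.
With the tool pointing down it reaches from about 0.225 to 0.875 m from the base axis. Payload 3.4 kg.
Tool frame: the origin (TCP) lies at the very end of the fingers, on their centre line; the grasp point (between the pads) lies 19 mm behind it; z points along the fingers, y is the direction in which the jaws open and shut (so a half turn about z gives the same grasp; the last joint's range is limited). The gripper opens to 85 mm and grips with 20 to 120 N. Pads are 22 mm wide; open, the fingers measure 114 mm over their backs; the gripper's body (76 mm by 85 mm) begins 54 mm behind the grasp point. The pads swing forward as they close: fully open they stand 13 mm farther back than shut.
Start: joints at [-1.414, 0.276, 1.505, -0, 1.361, -0.121], TCP at [0.158, -0.553, 0.231] pointing down, gripper open.
Joint ranges: [-2.89, 2.89], [-0.75, 2.08], [0.22, 2.7], [-1.18, 4.32], [0.11, 2.71], [-2.7, 2.7]. Speed limits (rad/s): [2.57, 2.57, 3.14, 3.14, 3.14, 3.14].

## Interface

Orientations are given as a unit quaternion [w, x, y, z].
In Python, from rig import manip, viewer, job gives the robot as it stands.
- The arm moves only by the shell command python3 -m crank 'ROWS' [OPENING] [FORCE]. ROWS is JSON, a list of rows, each a list of 6 numbers: the shift along the tool's x, y, z in m, then the turn, a rotation vector about the tool's x, y, z in degrees. In form: [[dx, dy, dz, rx, ry, rz], ...]. A call has 1 to 20 rows; each row is the pose to reach, as a shift and turn from the pose measured when the call began, along the tool's axes at that moment; what a row does not reach only later rows make up. A row lasts 1/8 s, in which the tool goes at most 62.5 mm and 10.7 degrees, less where a joint would pass 70% of its speed; a pose out of reach is approached as far as the arm can. A call with a gripper value outside its range is refused whole. OPENING is the opening, from 0 (shut) to 1 (fully open), set as the call begins (- or left out, the last holds). The fingers move at their own pace and stop on an object; FORCE is the grip in N (left out, the last holds). Time passes only in rows, so rows that repeat a pose let the fingers close. It gives the time, the measured TCP pose, the force and the opening at its end, in the units of the state.
- manip.get_state(): the state, without advancing time (a new reading comes with each control period).
- viewer.get_image(name): name is "scene" or "top" or "wrist"; returns a dict with "frame" (480x640x3 uint8, blue, green, red), "range_z" (480x640 float32, m along the optical axis (not along the pixel's ray), 0 where there is no reading), "intrinsics" (3x3 intrinsics, pixels), "D" ([k1, k2, p1, p2, k3] as OpenCV has them; the pictures are not rectified), "world_from_camera" (4x4, takes a point from camera to world coordinates); the wrist camera has in their place "mount" (4x4, takes a point from camera to tool coordinates, whose origin is the TCP and whose axes are the flange's). Camera axes: x right, y up, looking along -z (the intrinsics and any distortion apply to the point x, -y, -z); pixel columns grow to the right and rows downward; lengths in m; the calibration is good to about 2 mm. A picture is of the moment at which its call begins: read the wrist's pose just before it.
- job.sign_off(): hands the job in, once; it reports no verdict.
The state is a dict: "clock": time; "qpos": joint angles; "qd": joint speeds; "effort": joint torques, N m; "position": TCP position; "ee_rot": TCP orientation; "contact_force": force on the tool from outside, world axes, zero at the start; "moment": the same for the moment, N m; "width": finger opening in m.
Only numpy, scipy, OpenCV 4.12 (cv2) and the standard library are available. Lean on these libraries where they do the work, as an engineer would, in place of code of your own. Each camera call takes 0.05 s, during which the arm holds its last target. There are 200 camera calls.

## Working session

There is one attempt and no reset: what is moved stays moved. The work goes in short steps, Python scripts to look and compute and a shell command to move; the robot and the scene stay as the last step left them, time stands still between calls to the robot, and variables do not carry over. Pictures are saved under pics/ and viewed, about 8 in all and at most 12, crops included, and the job is handed in when it is done.

```bash
ls; mkdir -p pics; cat > h.py <<'E'
import numpy as np, cv2
from rig import manip, viewer, job
from scipy.spatial.transform import Rotation as R
def rot(q): return R.from_quat([q[1],q[2],q[3],q[0]]).as_matrix()
def grab(n):
    s=manip.get_state(); im=viewer.get_image(n)
    if n=='wrist':
        T=np.eye(4);T[:3,:3]=rot(s['ee_rot']);T[:3,3]=s['position'];T=T@np.array(im['mount'])
    else: T=np.array(im['world_from_camera'])
    im['T']=T; return im
def points(im):
    """world xyz for every pixel from range_z"""
    K=np.array(im['intrinsics']);D=np.array(im['D'],float);z=im['range_z']
    v,u=np.mgrid[0:480,0:640]
    p=cv2.undistortPoints(np.stack([u,v],-1).reshape(-1,1,2).astype(float),K,D).reshape(480,640,2)
    c=np.stack([p[...,0]*z,-p[...,1]*z,-z],-1)
    w=c@im['T'][:3,:3].T+im['T'][:3,3]; w[z==0]=np.nan; return w
def ray(im,uv):
    K=np.array(im['intrinsics']);D=np.array(im['D'],float)
    p=cv2.undistortPoints(np.array(uv,float).reshape(-1,1,2),K,D).reshape(-1,2)
    d=np.c_[p[:,0],-p[:,1],-np.ones(len(p))]@im['T'][:3,:3].T
    return im['T'][:3,3],d
def onplane(im,uv,z):
    o,d=ray(im,uv); return o+d*((z-o[2])/d[:,2])[:,None]
def project(im,P):
    P=np.atleast_2d(P); c=(P-im['T'][:3,3])@im['T'][:3,:3]
    c=c*[1,-1,-1]
    return cv2.projectPoints(c,np.zeros(3),np.zeros(3),np.array(im['intrinsics']),np.array(im['D'],float))[0].reshape(-1,2)
E
python3 - <<'E'
from h import *
s=manip.get_state();print(s)
for n in('scene','top'):
    im=grab(n); cv2.imwrite(f'pics/{n}0.png',im['frame']); np.savez(f'{n}0.npz',**{k:im[k] for k in im}); print(im['T'].round(3).tolist(),im['intrinsics'])
E
```

```text
pics
{'clock': 0.0, 'qpos': array([-1.41399662e+00,  2.76610919e-01,  1.50612373e+00,  1.51109091e-05,
        1.36072586e+00, -1.21028263e-01]), 'qd': array([-5.51799554e-04,  7.44567995e-04, -6.35859681e-05,  3.93753657e-04,
        8.66337374e-04,  1.53570112e-04]), 'effort': array([ 6.31073544e-05, -4.16779554e+01, -2.45806807e+01,  1.16683022e-04,
        1.11198754e-02,  7.89782405e-06]), 'position': array([ 0.1576047 , -0.55242666,  0.23043439]), 'ee_rot': array([-9.33908543e-04,  9.90366745e-01,  1.38466018e-01, -9.31634715e-06]), 'contact_force': array([ 1.01962538, -0.00608221,  0.94699303]), 'moment': array([-0.01016532, -0.03317063, -0.01080012]), 'width': 0.08570242727445072}
[[0.058, -0.571, 0.819, 1.458], [0.998, 0.021, -0.056, 0.031], [0.015, 0.821, 0.571, 0.734], [0.0, 0.0, 0.0, 1.0]] [[535.35436344   0.         313.94685476]
 [  0.         535.35436344 247.71367459]
 [  0.           0.           1.        ]]
[[0.016, 0.987, -0.158, 0.422], [-1.0, 0.013, -0.018, 0.071], [-0.016, 0.158, 0.987, 1.12], [0.0, 0.0, 0.0, 1.0]] [[563.40251575   0.         312.4350437 ]
 [  0.         563.40251575 245.0606163 ]
 [  0.           0.           1.        ]]
```

```bash
python3 -c "
import cv2;import numpy as np
a=cv2.imread('pics/scene0.png');b=cv2.imread('pics/top0.png')
cv2.imwrite('pics/both0.png',cv2.resize(np.vstack([a,b]),(800,1200))[:1200])
"; python3 -m crank --help 2>&1 | head -5
```

```text
invalid input: not JSON, or not a number
```

View pics/top0.png

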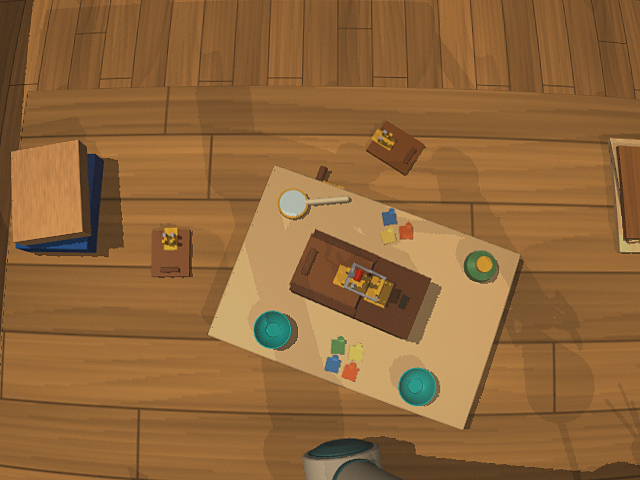

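View pics/scene0.png

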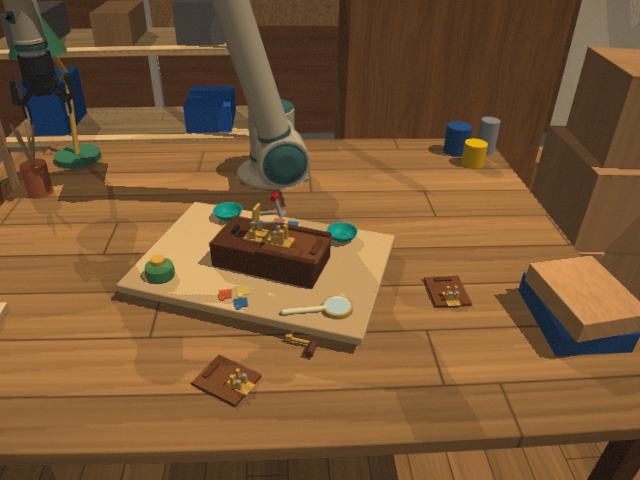

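Seen from the top camera, the box on the board is at about (365,285) and its red grip at (358,273). The other two lids with latches, at (171,250) and (396,147), are small loose ones lying on the table. The box on the board is the largest, so it fits. I'll confirm with an enlarged crop and measure it.

```bash
python3 - <<'E'
from h import *
t=dict(np.load('top0.npz'));s=dict(np.load('scene0.npz'))
a=cv2.resize(t['frame'][215:350,280:450],None,fx=3.5,fy=3.5,interpolation=cv2.INTER_CUBIC)
b=cv2.resize(s['frame'][185:290,200:340],None,fx=4,fy=4,interpolation=cv2.INTER_CUBIC)
c=np.zeros((600,800,3),np.uint8)
a=cv2.resize(a,(400,318));b=cv2.resize(b,(800,600))
cv2.imwrite('pics/c1.png',b)
cv2.imwrite('pics/c0.png',cv2.resize(t['frame'][215:350,280:450],(755,600),interpolation=cv2.INTER_CUBIC))
w=points(t)
m=(abs(w[...,2]-.105)<.006); m[:215]=0;m[350:]=0;m[:,:280]=0;m[:,450:]=0
p=w[m];print(len(p),p[:,2].mean())
(c,sz,an)=cv2.minAreaRect(p[:,:2].astype(np.float32)*1000);print('rect',c,sz,an)
hm=(w[...,2]>.115)&(w[...,2]<.25); hm[:215]=0;hm[350:]=0;hm[:,:280]=0;hm[:,450:]=0
v,u=np.nonzero(hm);print('hi',len(u),u.min(),u.max(),v.min(),v.max(),w[hm][:,2].max())
for n,im in(('top',t),('scene',s)):
    f=im['frame'].astype(int);red=(f[...,2]>150)&(f[...,1]<60)&(f[...,0]<70)
    k,l,st,ce=cv2.connectedComponentsWithStats(red.astype(np.uint8))
    ww=points(im)
    for i in range(1,k):
        if st[i,4]>8: print(n,st[i],ce[i],np.nanmedian(ww[l==i],axis=0))
E
```

```text
7190 0.10611262925660814
rect (515.6227416992188, 3.7202072143554688) (233.93858337402344, 121.45083618164062) 67.36994171142578
hi 615 303 407 240 308 0.21920265535158512
top [354 269   8  11  49] [357.48979592 274.18367347] [0.52024996 0.01371446 0.21406427]
scene [273 192   5   6  22] [275.27272727 194.59090909] [0.52181809 0.0156168  0.21281281]
```

View pics/c0.png

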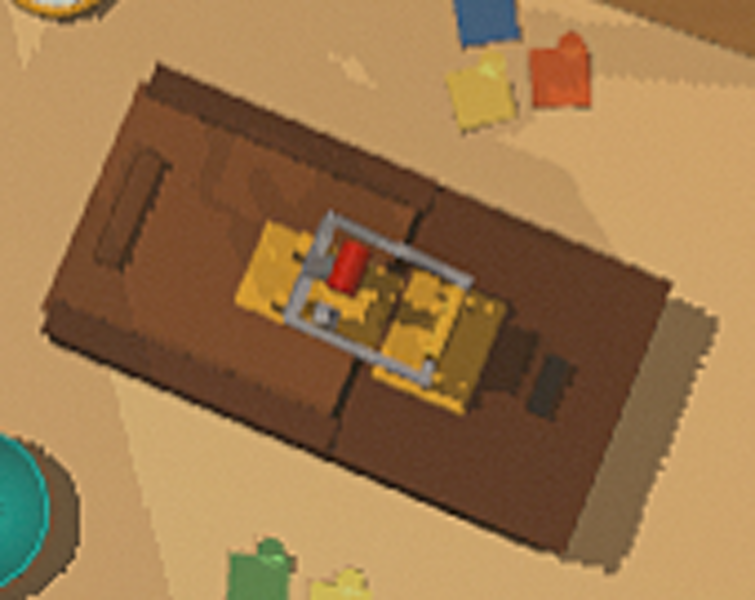

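View pics/c1.png

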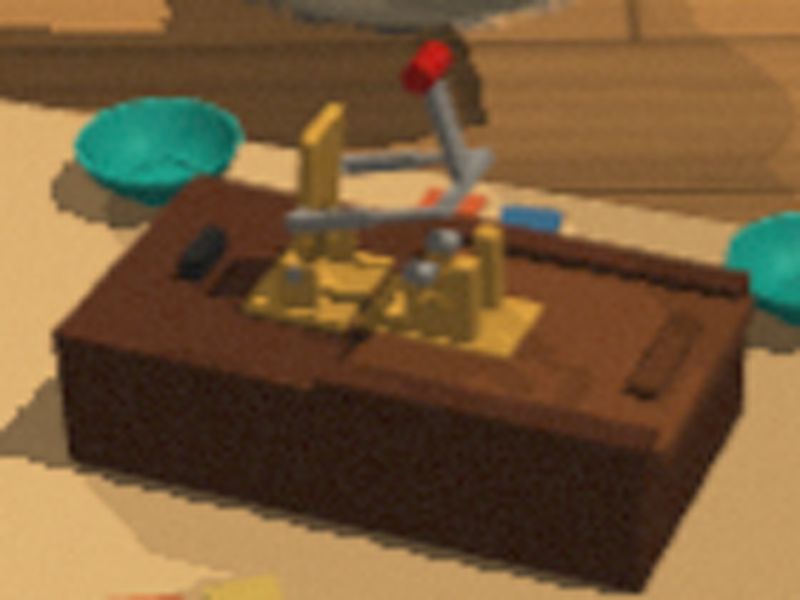

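Box confirmed: the crop shows the lid half at left and the deck with the lever at right. The red grip is at crop (348,266), the steel loop frame lies over the brass keeper at (290,270), and the lever is near upright. Next I'll plan a wrist view.

```bash
cat >> h.py <<'E'
yaw=np.deg2rad(67.37-90); BX=np.array([np.cos(yaw),np.sin(yaw),0]); BY=np.array([-BX[1],BX[0],0])
t0=np.array([.5156,.0037])-.0015*BY[:2]
BO=np.array([t0[0],t0[1],.045])
def box(p): d=np.asarray(p)-BO; return np.stack([d@BX,d@BY,d[...,2]-.060],-1)*1000  # mm, z above deck
def world(b): b=np.asarray(b)/1000; return BO+b[...,:1]*BX+b[...,1:2]*BY+np.array([0,0,1])*(b[...,2:3]+.06)
def tomove(pw,Rw=None):
    s=manip.get_state();R0=rot(s['ee_rot']);d=R0.T@(np.asarray(pw)-s['position'])
    rv=np.zeros(3) if Rw is None else R.from_matrix(R0.T@Rw).as_rotvec(degrees=True)
    return np.r_[(d*1000).round(1),rv.round(2)]
Rw=np.c_[np.cross(BX,[0,0,-1]),BX,[0,0,-1.]]  # tool y = box x, z down
E
python3 - <<'E'
from h import *
im=grab('wrist');M=np.array(im['mount']);print(M.round(4),im['intrinsics'],im['D'])
print('tool x in box y:',Rw[:,0]@BY)
t=dict(np.load('top0.npz'));s=dict(np.load('scene0.npz'))
for i in (t,s):
    w=points(i);b=box(w);m=(abs(b[...,0])<30)&(b[...,1]>-70)&(b[...,1]<70)&(b[...,2]>5)
    print('h',[ (y,np.nanmax(b[...,2][m&(abs(b[...,1]-y)<5)],initial=0).round(0)) for y in range(-60,70,10)])
print(box([.521,.0145,.21]))
for p in ([0,-25,200],[0,-60,180]): print(p,tomove(world(p),Rw),world(p))
E
```

```text
[[-1.800e-03  9.615e-01  2.748e-01  6.940e-02]
 [ 1.000e+00  1.700e-03  6.000e-04 -0.000e+00]
 [ 1.000e-04  2.748e-01 -9.615e-01 -1.433e-01]
 [ 0.000e+00  0.000e+00  0.000e+00  1.000e+00]] [[398.33719175   0.         318.99230912]
 [  0.         398.33719175 237.24127128]
 [  0.           0.           1.        ]] [-0.07832138  0.          0.          0.          0.        ]
tool x in box y: 1.0
h [(-60, np.float64(6.0)), (-50, np.float64(8.0)), (-40, np.float64(50.0)), (-30, np.float64(77.0)), (-20, np.float64(53.0)), (-10, np.float64(57.0)), (0, np.float64(59.0)), (10, np.float64(114.0)), (20, np.float64(110.0)), (30, np.float64(66.0)), (40, np.float64(8.0)), (50, np.float64(5.0)), (60, np.float64(0.0))]
h [(-60, np.float64(0.0)), (-50, np.float64(5.0)), (-40, np.float64(24.0)), (-30, np.float64(75.0)), (-20, np.float64(73.0)), (-10, np.float64(53.0)), (0, np.float64(56.0)), (10, np.float64(110.0)), (20, np.float64(110.0)), (30, np.float64(68.0)), (40, np.float64(0.0)), (50, np.float64(0.0)), (60, np.float64(0.0))]
[  0.82863837  13.54630061 105.        ]
[0, -25, 200] [ 4.803e+02 -4.162e+02 -7.370e+01 -7.000e-02 -4.000e-02 -5.146e+01] [ 0.50540337 -0.02075974  0.305     ]
[0, -60, 180] [ 4.585e+02 -3.888e+02 -5.370e+01 -7.000e-02 -4.000e-02 -5.146e+01] [ 0.49193611 -0.05306505  0.285     ]
```

```bash
python3 -m crank '[[0.02,-0.02,-0.02,0,0,-3],[0.06,-0.05,-0.05,0,0,-8],[0.11,-0.09,-0.07,0,0,-14],[0.16,-0.135,-0.074,0,0,-20],[0.21,-0.18,-0.074,0,0,-26],[0.26,-0.225,-0.074,0,0,-31],[0.31,-0.27,-0.074,0,0,-36],[0.36,-0.312,-0.074,0,0,-41],[0.41,-0.355,-0.074,0,0,-46],[0.45,-0.39,-0.074,0,0,-49],[0.475,-0.411,-0.074,0,0,-51],[0.48,-0.416,-0.074,0,0,-51.46],[0.48,-0.416,-0.074,0,0,-51.46]]' 1
python3 - <<'E'
from h import *
im=grab('wrist');np.savez('w0.npz',**im);s=manip.get_state();print(box(s['position']))
print('next',tomove(world([0.8,26,150]),Rw), 'keeper px',project(im,world([[0,20,27],[0,30,0],[0,-35,18],[0,13,104]])).round(0).tolist())
cv2.imwrite('pics/w0.png',cv2.resize(im['frame'],(800,600)))
E
```

```text
clock: 1.78
position: [0.5048, -0.021, 0.3049]
ee_rot: [-0.001, 0.832, 0.555, -0.0]
contact_force: [-0.0, -0.8, 0.6]
width: 0.0856
[ -0.49768764 -26.15159751 200.00094451]
next [ 5.22e+01  1.40e+00  5.00e+01 -9.00e-02 -0.00e+00 -1.00e-02] keeper px [[321.0, 156.0], [321.0, 141.0], [321.0, 221.0], [321.0, 178.0]]
```

View pics/w0.png

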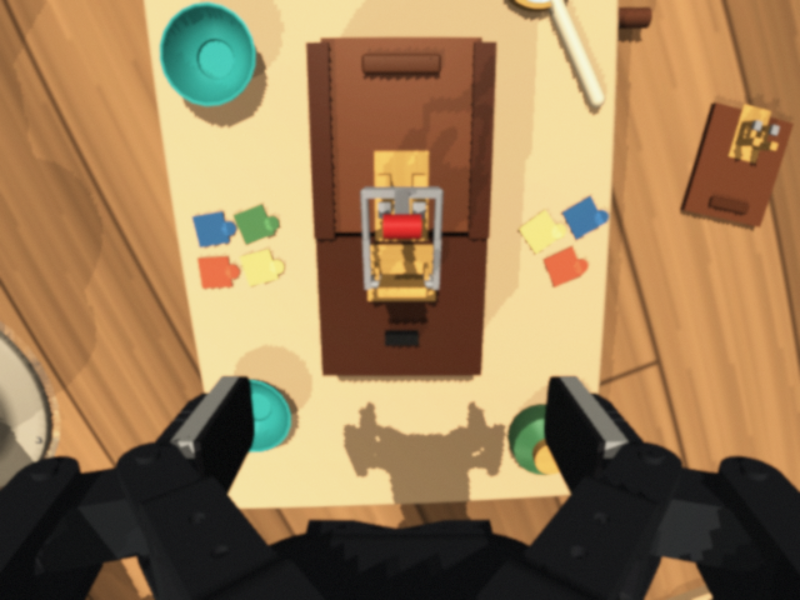

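The wrist view is well aligned with the box: grip at (403,226), bar at v=192, and the grey hook tops at (385,208) and (420,208), on the latch side of the bar. Next comes a closer view.

```bash
python3 -m crank '[[0.012,0.0005,0.012,0,0,0],[0.03,0.001,0.03,0,0,0],[0.047,0.0014,0.045,0,0,0],[0.052,0.0014,0.05,0,0,0],[0.052,0.0014,0.05,0,0,0]]' 0.7
python3 - <<'E'
from h import *
w0=dict(np.load('w0.npz'))
print('hook y from w0 @27', box(onplane(w0,[[308,166],[336,166]],.132)).round(1), 'bar@57',box(onplane(w0,[[322,153]],.162)).round(1))
im=grab('wrist');np.savez('w1.npz',**im);s=manip.get_state();print(box(s['position']))
print(project(im,world([[0,20,27],[-15,0,27],[15,40,33],[0,13,104]])).round(0).tolist())
x0,y0=230,60
cv2.imwrite('pics/w1.png',cv2.resize(im['frame'][80:260,200:440],(800,600),interpolation=cv2.INTER_CUBIC))
# depth profile in box frame
b=box(points(im))
for lo,hi in((-14,-8),(8,14)):
    m=(b[...,0]>lo)&(b[...,0]<hi)&(b[...,2]>2)&(b[...,1]>-20)&(b[...,1]<60)
    q=b[m];q=q[np.argsort(q[:,1])]
    print([(y,len(r:=q[(q[:,1]>=y)&(q[:,1]<y+2)]),np.round(np.median(r[:,2]),0) if len(r) else 0) for y in range(-6,50,2)])
E
```

```text
clock: 2.45
position: [0.5256, 0.0259, 0.2546]
ee_rot: [-0.001, 0.832, 0.555, -0.001]
contact_force: [0.6, -0.6, -0.7]
width: 0.0598
hook y from w0 @27 [[-9.9 12.1 27. ]
 [12.2 12.1 27. ]] bar@57 [[ 1.  24.3 57. ]]
[  1.00697599  25.65914688 150.14352601]
[[319.0, 236.0], [298.0, 263.0], [341.0, 210.0], [319.0, 290.0]]
[(-6, 8, np.float64(3.0)), (-4, 3, np.float64(2.0)), (-2, 0, 0), (0, 0, 0), (2, 0, 0), (4, 8, np.float64(28.0)), (6, 20, np.float64(28.0)), (8, 27, np.float64(28.0)), (10, 4, np.float64(110.0)), (12, 3, np.float64(109.0)), (14, 24, np.float64(14.0)), (16, 29, np.float64(14.0)), (18, 12, np.float64(14.0)), (20, 18, np.float64(61.0)), (22, 28, np.float64(62.0)), (24, 48, np.float64(62.0)), (26, 67, np.float64(59.0)), (28, 25, np.float64(34.0)), (30, 24, np.float64(34.0)), (32, 94, np.float64(21.0)), (34, 291, np.float64(225.0)), (36, 1193, np.float64(232.0)), (38, 12, np.float64(117.0)), (40, 7, np.float64(2.0)), (42, 116, np.float64(238.0)), (44, 905, np.float64(245.0)), (46, 80, np.float64(247.0)), (48, 0, 0)]
[(-6, 4, np.float64(3.0)), (-4, 3, np.float64(2.0)), (-2, 0, 0), (0, 0, 0), (2, 0, 0), (4, 5, np.float64(27.0)), (6, 25, np.float64(28.0)), (8, 31, np.float64(28.0)), (10, 8, np.float64(110.0)), (12, 8, np.float64(109.0)), (14, 25, np.float64(14.0)), (16, 33, np.float64(14.0)), (18, 10, np.float64(14.0)), (20, 16, np.float64(62.0)), (22, 29, np.float64(62.0)), (24, 49, np.float64(62.0)), (26, 66, np.float64(59.0)), (28, 28, np.float64(34.0)), (30, 27, np.float64(34.0)), (32, 96, np.float64(19.0)), (34, 306, np.float64(225.0)), (36, 1418, np.float64(233.0)), (38, 18, np.float64(117.0)), (40, 7, np.float64(2.0)), (42, 22, np.float64(239.0)), (44, 638, np.float64(246.0)), (46, 67, np.float64(247.0)), (48, 1, np.float64(2.0))]
```

View pics/w1.png

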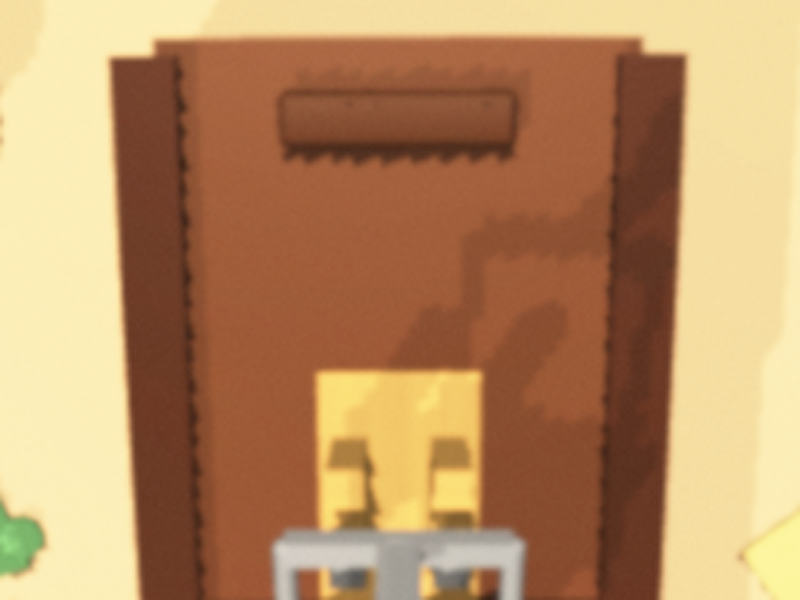

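```bash
python3 - <<'E'
from h import *
for n in('w0','w1','top0','scene0'):
    im=dict(np.load(n+'.npz'));b=box(points(im));m=(abs(b[...,0])>8)&(abs(b[...,0])<14)&(b[...,1]>0)&(b[...,1]<40)
    q=b[m];
    f=lambda lo,hi:(lambda r:(len(r),np.percentile(r[:,1],[2,10,50,90,98]).round(1) if len(r) else 0,np.median(r[:,2]).round(1) if len(r) else 0))(q[(q[:,2]>lo)&(q[:,2]<hi)])
    print(n,'hook',f(25,30.5),'floor',f(11,16),'fence',f(31,37))
    # lid gap / bar / grip
    r=b[(abs(b[...,0])<18)&(b[...,2]>50)&(b[...,2]<70)&(b[...,1]>5)&(b[...,1]<40)]
    print('  bar',np.percentile(r[:,1],[5,50,95]).round(1),np.percentile(r[:,2],[5,50,95]).round(1))
    f=im['frame'].astype(int);red=(f[...,2]>110)&(f[...,1]<70)&(f[...,0]<70)&(b[...,2]>80)&(abs(b[...,0])<30)
    r=b[red];print('  grip',len(r),r.mean(0).round(1) if len(r) else 0,np.percentile(r[:,2],95).round(1) if len(r) else 0,np.percentile(r[:,0],[3,97]).round(1) if len(r) else 0)
    r=b[(b[...,0]<-30)&(b[...,0]>-50)&(abs(b[...,2])<5)&(b[...,1]<0)];r2=b[(abs(b[...,0])<40)&(abs(b[...,2])<5)]
    print('  ends',np.percentile(r2[:,1],[.2,99.8]).round(1),'z',np.median(r2[:,2]).round(1),'xw',np.percentile(b[(abs(b[...,2])<5)&(b[...,1]<-70)][:,0],[.5,99.5]).round(1) )
E
```

```text
w0 hook (176, array([ 6. ,  7.5, 11.5, 15.3, 32.9]), np.float64(27.7)) floor (42, array([14.8, 14.9, 16.1, 17.2, 17.3]), np.float64(13.6)) fence (135, array([26.4, 26.5, 29.4, 32.4, 32.5]), np.float64(33.6))
  bar [21.7 24.7 27.2] [58.8 62.  66.2]
  grip 531 [  0.4  11.6 108.6] 110.4 [-7.6  8.4]
  ends [-114.9  117.5] z 0.8 xw [-58.5  59.4]
w1 hook (133, array([ 5.7,  6. ,  8.4, 32.6, 32.8]), np.float64(27.9)) floor (130, array([14.8, 15.1, 17.3, 32.5, 32.6]), np.float64(13.6)) fence (219, array([24.8, 25.4, 29. , 32.5, 32.8]), np.float64(33.8))
  bar [21.3 25.2 27.1] [58.6 62.  67.5]
  grip 571 [  0.3  12.6 108.2] 110.5 [-7.7  8.3]
  ends [-114.   118.5] z 0.8 xw [-59.1  59.8]
top0 hook (17, array([ 7.1,  8.2, 12.2, 15.1, 25.2]), np.float64(28.7)) floor (11, array([13.8, 16.3, 17.9, 19.5, 20.3]), np.float64(12.8)) fence (18, array([27.3, 27.6, 29.9, 31.9, 32.2]), np.float64(34.6))
  bar [20.6 24.3 27. ] [57.5 62.  66.1]
  grip 66 [ -0.8  12.2 108.1] 112.1 [-8.9  7.4]
  ends [-114.3  659. ] z 0.8 xw [-60.6  59.6]
scene0 hook (18, array([ 7.9,  9.2, 17.2, 34. , 34.3]), np.float64(27.0)) floor (16, array([13.1, 14.1, 21.2, 34.1, 34.2]), np.float64(13.0)) fence (10, array([26.7, 26.9, 29.8, 33.7, 34.4]), np.float64(32.8))
  bar [12.9 26.2 28.6] [57.  61.4 68.4]
  grip 33 [  2.1  15.2 107.3] 109.8 [-5.8 10.9]
  ends [-112.3  119.8] z 0.4 xw [-1786.     63.8]
```

Measured in box-frame mm, y and z above the deck:
- **Hook top:** y 5.8–15.4
- **Slot mouth:** y 15.4–24.6, centre about 20
- **Fence:** y 24.6–32.6
- **Grip centre:** about (0.35, 12.1, 104)
- **Angles:** lever about −0.05, loop elevation about 0.27
- **Lid gap:** about 3 mm

Next I'll grasp the grip.

```bash
python3 -m crank '[[-0.0136,-0.0006,0.01,0,0,0],[-0.0136,-0.0006,0.03,0,0,0],[-0.0136,-0.0006,0.05,0,0,0],[-0.0136,-0.0006,0.061,0,0,0],[-0.0136,-0.0006,0.061,0,0,0]]' 0.45
python3 - <<'E'
from h import *
s=manip.get_state();print(box(s['position']),s['contact_force'],s['moment'])
E
python3 -m crank '[[0,0,0,0,0,0],[0,0,0,0,0,0],[0,0,0,0,0,0],[0,0,0,0,0,0],[0,0,0,0,0,0],[0,0,0,0,0,0]]' 0 25
python3 - <<'E'
from h import *
s=manip.get_state();print(box(s['position']),s['contact_force'],s['moment'])
im=grab('scene');cv2.imwrite('pics/s1.png',cv2.resize(im['frame'][130:280,190:390],(800,600),interpolation=cv2.INTER_CUBIC));np.savez('s1.npz',**im)
E
```

```text
clock: 3.12
position: [0.5192, 0.0127, 0.1936]
ee_rot: [-0.001, 0.832, 0.554, -0.001]
contact_force: [0.1, -0.5, 0.3]
width: 0.0383
[-0.11167936 11.23499967 88.55187512] [ 0.06623329 -0.5161193   0.34878997] [-0.01635283  0.00208222 -0.02779525]
clock: 3.88
position: [0.5199, 0.0129, 0.1939]
ee_rot: [-0.001, 0.832, 0.554, -0.001]
contact_force: [1.6, 1.2, 2.8]
width: 0.0168
[ 0.39677433 11.62367327 88.93451429] [1.61748846 1.21902101 2.78124542] [ 0.1076309  -0.23704156  0.00866547]
```

View pics/s1.png

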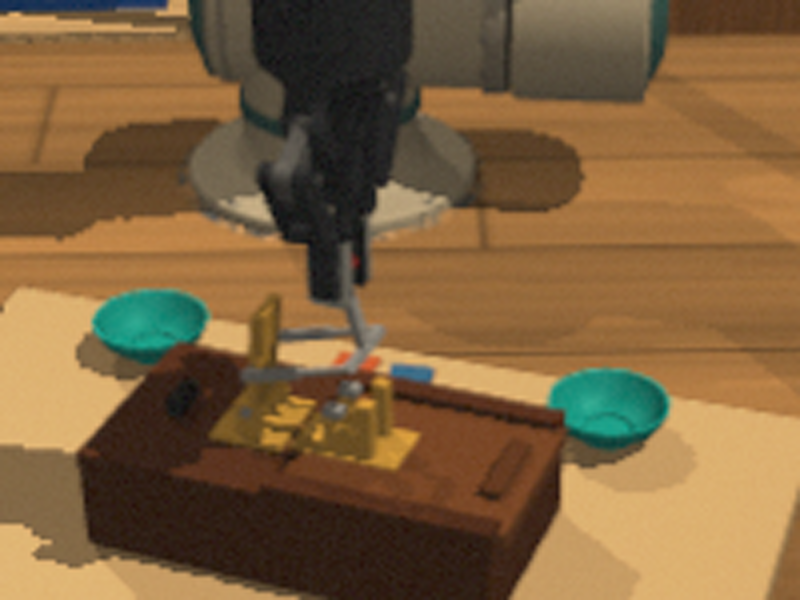

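Gripped: jaw width is 16.8 mm on the barrel and the lever is still upright. Next I compute grip positions that put the bar over the slot.

```bash
cat >> h.py <<'E'
from scipy.optimize import fsolve
def H(th): return np.array([-35-24*np.sin(th),18+24*np.cos(th)])
def bar(th,e,L=60): return H(th)+L*np.array([np.cos(e),np.sin(e)])
def grip(th,e,L=60): return bar(th,e,L)+46*np.array([-np.sin(e),np.cos(e)])
def forbar(b,g=(0.,0.)): return fsolve(lambda x:bar(*x)-b,g)
def forgrip(p,g=(0.,0.)): return fsolve(lambda x:grip(*x)-p,g)
E
python3 - <<'E'
from h import *
x=forgrip([12.1,103.9]);print('now',x,bar(*x))
for b in ([20,50],[20,42],[20,38],[20,34],[20,30],[20,26],[20,22],[20,18],[20,16],[17,16.5],[14.9,16.5],[10,16.5]):
    x=forbar(b);p=grip(*x);print(b,x.round(3),'grip',p.round(1),'d from start',(p-[12.1,103.9]).round(1))
E
```

```text
now [-0.17724283  0.31384136] [26.30087304 60.14688348]
[20, 50] [0.185 0.141] grip [13.6 95.5] d from start [ 1.5 -8.4]
[20, 42] [0.21  0.009] grip [19.6 88. ] d from start [  7.5 -15.9]
[20, 38] [ 0.206 -0.058] grip [22.7 83.9] d from start [ 10.6 -20. ]
[20, 34] [ 0.189 -0.127] grip [25.8 79.6] d from start [ 13.7 -24.3]
[20, 30] [ 0.161 -0.196] grip [29.  75.1] d from start [ 16.9 -28.8]
[20, 26] [ 0.12  -0.267] grip [32.1 70.4] d from start [ 20.  -33.5]
[20, 22] [ 0.066 -0.339] grip [35.3 65.4] d from start [ 23.2 -38.5]
[20, 18] [-0.    -0.412] grip [38.4 60.2] d from start [ 26.3 -43.7]
[20, 16] [-0.038 -0.448] grip [39.9 57.5] d from start [ 27.8 -46.4]
[17, 16.5] [ 0.099 -0.437] grip [36.5 58.2] d from start [ 24.4 -45.7]
[14.9, 16.5] [ 0.194 -0.431] grip [34.1 58.3] d from start [ 22.  -45.6]
[10, 16.5] [ 0.446 -0.396] grip [27.7 58.9] d from start [ 15.6 -45. ]
```

```bash
python3 -m crank '[[0.001,0,0.004,0,0,0],[0.003,0,0.009,0,0,0],[0.006,0,0.0135,0,0,0],[0.009,0,0.018,0,0,0],[0.009,0,0.018,0,0,0]]'
cat > look.py <<'E'
from h import *
s=manip.get_state();print('tcp',box(s['position']).round(1),'F',(rot(np.array([1,0,0,0])) and 0) if 0 else [round(float(s['contact_force']@v),1) for v in (BX,BY,np.array([0,0,1]))],s['width'])
im=grab('wrist');np.savez('wl.npz',**im);b=box(points(im));b[...,2]-=.7
m=(abs(b[...,0])<22)&(b[...,1]>-10)&(b[...,1]<45)
def f(n,k,ax):
    r=b[m&k]; print(n,len(r),'y',np.percentile(r[:,1],[3,50,97]).round(1) if len(r) else '','z',np.percentile(r[:,2],[3,50,97]).round(1) if len(r) else '')
ax=abs(b[...,0])
f('hook',(ax>8)&(ax<14)&(b[...,2]>25)&(b[...,2]<29.5),0)
f('fence',(ax>8)&(ax<14)&(b[...,2]>32)&(b[...,2]<35)&(b[...,1]>24),0)
f('bar',(ax>16.5)&(ax<20)&(b[...,2]>8)&(b[...,2]<65)&(b[...,1]>5),0)
f('barends -y..',(ax>16.5)&(ax<18)&(b[...,2]>8)&(b[...,2]<65)&(b[...,1]>12)&(b[...,1]<32),0)
f('grip',(ax<7)&(b[...,2]>60)&(b[...,2]<115)&(im['frame'][...,2].astype(int)-im['frame'][...,1]>60),0)
E
python3 look.py; python3 - <<'E'
from h import *
im=dict(np.load('wl.npz'));cv2.imwrite('pics/w2.png',cv2.resize(im['frame'][150:420,160:480],(800,675),interpolation=cv2.INTER_CUBIC)[:600])
E
```

```text
clock: 4.55
position: [0.5237, 0.0219, 0.1763]
ee_rot: [-0.001, 0.832, 0.554, 0.0]
contact_force: [0.5, 2.7, 5.0]
width: 0.0174
tcp [ 0.5 21.5 71.3] F [-0.6, 2.7, 5.0] 0.01742586281349965
hook 216 y [ 6.  10.7 32.9] z [25.6 27.  28.9]
fence 383 y [25.  28.8 32.7] z [32.1 33.1 34.3]
bar 249 y [15.6 21.6 24. ] z [38.  42.6 43.8]
barends -y.. 90 y [19.1 22.2 24. ] z [38.  42.5 43.8]
grip 1369 y [18.7 25.3 28.5] z [85.3 91.2 93. ]
```

View pics/w2.png

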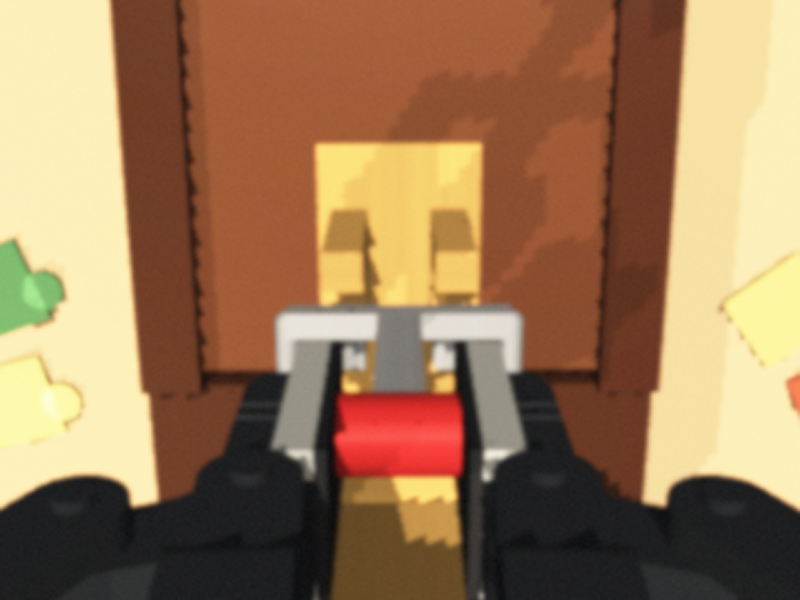

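The image shows the bar's front edge at about crop row 325 and the hook tops visible behind it. The depth puts the bar at (y 21.5, z 40), against a mouth centre of about 20.1. I'll compute the descent from there.

```bash
python3 - <<'E'
from h import *
x=forbar([21.5,40.2]);g0=grip(*x);print(x,g0)
for b in ([20,39],[20,34],[20,30],[20,26],[20,22],[20,19],[20,17],[20,16],[17,16.5],[15,16.5],[13,16.5]):
    x=forbar(b);p=grip(*x);print(b,x.round(3),'tcp move',(p-g0).round(1),'tcp abs',(p-g0+[21.5,71.3]).round(1))
E
```

```text
[ 0.14551592 -0.02577534] [22.68553458 86.18472037]
[20, 39] [ 0.208 -0.041] tcp move [-0.8 -1.2] tcp abs [20.7 70.1]
[20, 34] [ 0.189 -0.127] tcp move [ 3.1 -6.6] tcp abs [24.6 64.7]
[20, 30] [ 0.161 -0.196] tcp move [  6.3 -11.1] tcp abs [27.8 60.2]
[20, 26] [ 0.12  -0.267] tcp move [  9.4 -15.8] tcp abs [30.9 55.5]
[20, 22] [ 0.066 -0.339] tcp move [ 12.6 -20.8] tcp abs [34.1 50.5]
[20, 19] [ 0.017 -0.393] tcp move [ 14.9 -24.7] tcp abs [36.4 46.6]
[20, 17] [-0.019 -0.43 ] tcp move [ 16.5 -27.4] tcp abs [38.  43.9]
[20, 16] [-0.038 -0.448] tcp move [ 17.2 -28.7] tcp abs [38.7 42.6]
[17, 16.5] [ 0.099 -0.437] tcp move [ 13.8 -28. ] tcp abs [35.3 43.3]
[15, 16.5] [ 0.189 -0.431] tcp move [ 11.5 -27.9] tcp abs [33.  43.4]
[13, 16.5] [ 0.285 -0.421] tcp move [  9.1 -27.7] tcp abs [30.6 43.6]
```

```bash
python3 -m crank '[[-0.0008,0,0.0012,0,0,0],[0.001,0,0.004,0,0,0],[0.0031,0,0.0066,0,0,0],[0.0031,0,0.0066,0,0,0]]'; python3 look.py
```

```text
clock: 5.1
position: [0.5248, 0.0245, 0.1696]
ee_rot: [-0.001, 0.832, 0.554, -0.0]
contact_force: [0.7, 1.2, 3.0]
width: 0.0171
tcp [ 0.5 24.3 64.6] F [0.2, 1.4, 3.0] 0.01711207849110796
hook 196 y [ 6.9 11.7 33. ] z [25.5 27.  29.1]
fence 426 y [24.8 28.6 32.7] z [32.2 33.1 34.3]
bar 110 y [17.7 21.8 22.6] z [32.1 36.1 37.5]
barends -y.. 32 y [21.4 22.  22.6] z [32.2 35.8 37.2]
grip 1372 y [21.5 28.2 31.5] z [78.9 84.6 86.4]
```

```bash
python3 -m crank '[[0.0018,0,0.0022,0,0,0],[0.0034,0,0.0044,0,0,0],[0.0034,0,0.0044,0,0,0]]'; python3 look.py;  python3 -m crank '[[0.0015,0,0.0024,0,0,0],[0.0031,0,0.0047,0,0,0],[0.0031,0,0.0047,0,0,0]]'; python3 look.py
```

```text
clock: 5.52
position: [0.5259, 0.0274, 0.1648]
ee_rot: [-0.001, 0.832, 0.555, -0.001]
contact_force: [0.3, 0.2, 1.8]
width: 0.017
tcp [ 0.4 27.4 59.8] F [0.2, 0.3, 1.8] 0.016966601682324632
hook 143 y [12.3 32.4 33. ] z [25.1 27.3 29.2]
fence 419 y [25.  29.  32.8] z [32.1 33.  34.2]
bar 27 y [19.4 21.3 22.5] z [28.  32.2 33. ]
barends -y.. 0 y  z 
grip 1377 y [24.6 31.4 34.5] z [73.9 79.8 81.6]
clock: 5.95
position: [0.527, 0.0302, 0.1598]
ee_rot: [-0.001, 0.832, 0.555, -0.001]
contact_force: [0.1, -1.1, 2.0]
width: 0.0168
tcp [ 0.3 30.3 54.8] F [0.5, -1.0, 2.0] 0.016824519215849945
hook 172 y [17.9 32.2 33. ] z [25.2 27.9 29.3]
fence 234 y [25.3 30.8 32.8] z [32.1 33.  34.2]
bar 89 y [36.4 37.  37.4] z [60.5 62.9 64.7]
barends -y.. 0 y  z 
grip 1362 y [27.6 34.2 37.4] z [69.5 74.9 76.6]
```

```bash
python3 -m crank '[[0.0017,0,0.0022,0,0,0],[0.0035,0,0.0044,0,0,0],[0.0035,0,0.0044,0,0,0]]'; python3 -m crank '[[0.0014,0,0.002,0,0,0],[0.0026,0,0.0038,0,0,0],[0.0026,0,0.0038,0,0,0]]'; python3 look.py
```

```text
clock: 6.38
position: [0.5282, 0.0334, 0.1552]
ee_rot: [-0.001, 0.832, 0.555, -0.001]
contact_force: [0.8, -1.4, 1.4]
width: 0.0172
clock: 6.75
position: [0.5292, 0.0358, 0.1512]
ee_rot: [-0.001, 0.832, 0.555, -0.001]
contact_force: [0.7, -1.6, 1.8]
width: 0.0172
tcp [ 0.2 36.4 46.2] F [1.3, -1.2, 1.8] 0.01715054526582665
hook 117 y [ 5.8  8.6 33. ] z [25.7 27.1 29.3]
fence 31 y [30.  31.7 32.9] z [32.3 33.3 34.2]
bar 282 y [42.6 43.3 43.8] z [52.7 59.3 64.7]
barends -y.. 0 y  z 
grip 1340 y [33.4 39.9 43.2] z [61.3 66.4 68. ]
```

```bash
python3 -m crank '[[0.0008,0,0.0013,0,0,0],[0.0016,0,0.0025,0,0,0],[0.0016,0,0.0025,0,0,0]]'; python3 -m crank '[[0.0004,0,0.0006,0,0,0],[0.0007,0,0.0012,0,0,0],[0.0007,0,0.0012,0,0,0]]'; python3 look.py | head -1
```

```text
clock: 7.18
position: [0.5298, 0.0373, 0.1487]
ee_rot: [-0.001, 0.832, 0.555, -0.001]
contact_force: [-0.3, -1.4, 1.9]
width: 0.0168
clock: 7.55
position: [0.5301, 0.0379, 0.1476]
ee_rot: [-0.0, 0.832, 0.555, -0.001]
contact_force: [-0.0, -0.5, 3.6]
width: 0.0168
tcp [ 0.2 38.6 42.6] F [0.2, -0.5, 3.6] 0.016809237489768192
```

```bash
python3 -m crank '[[-0.0012,0,-0.0002,0,0,0],[-0.0024,0,-0.0004,0,0,0],[-0.0034,0,-0.0006,0,0,0],[-0.0034,0,-0.0006,0,0,0]]'; python3 -m crank '[[-0.0012,0,-0.0001,0,0,0],[-0.0024,0,-0.0001,0,0,0],[-0.0024,0,-0.0001,0,0,0]]'; python3 look.py
```

```text
clock: 8.1
position: [0.5291, 0.0354, 0.1484]
ee_rot: [-0.001, 0.832, 0.555, -0.001]
contact_force: [1.3, 2.7, 2.9]
width: 0.017
clock: 8.48
position: [0.5284, 0.0334, 0.1486]
ee_rot: [-0.001, 0.832, 0.555, -0.0]
contact_force: [2.2, 3.5, 4.4]
width: 0.0174
tcp [ 0.4 33.8 43.6] F [0.7, 4.1, 4.4] 0.017375239580118513
hook 83 y [ 6.1  7.8 32.5] z [25.3 27.2 28.8]
fence 41 y [28.6 30.4 32.7] z [32.3 33.2 34.1]
bar 361 y [40.1 40.7 41.3] z [50.3 58.3 64.6]
barends -y.. 0 y  z 
grip 1223 y [31.  36.9 40.4] z [60.5 64.2 65.7]
```

```bash
python3 -m crank '[[-0.001,0,0,0,0,0],[-0.002,0,0,0,0,0],[-0.003,0,0,0,0,0],[-0.003,0,0,0,0,0]]'; python3 look.py
```

```text
clock: 9.02
position: [0.5273, 0.0306, 0.1487]
ee_rot: [-0.001, 0.832, 0.555, -0.0]
contact_force: [1.8, 4.6, 4.8]
width: 0.0172
tcp [ 0.4 30.8 43.7] F [-0.1, 4.9, 4.8] 0.017152093337286137
hook 71 y [ 3.3  4.9 30.1] z [25.5 27.2 29.1]
fence 56 y [25.4 27.8 30. ] z [32.1 33.  34. ]
bar 353 y [37.  37.7 38.2] z [50.4 58.3 64.4]
barends -y.. 0 y  z 
grip 1224 y [28.  33.9 37.4] z [60.5 64.2 65.9]
```

The fence moved from 32.7 to 30.0, so the lid followed the bar by about 2.7 mm. The bar is caught under the lip. Now I'll release the grip, lift clear and look.

```bash
python3 -m crank '[[0,0,0,0,0,0],[0,0,0,0,0,0],[0,0,0,0,0,0]]' 0.45; python3 look.py | head -1; python3 -m crank '[[0,0,-0.015,0,0,0],[0,0,-0.04,0,0,0],[-0.005,0,-0.07,0,0,0],[-0.02,0,-0.08,0,0,0],[-0.035,0,-0.08,0,0,0],[-0.04,0,-0.08,0,0,0],[-0.04,0,-0.08,0,0,0]]'
python3 look.py; python3 - <<'E'
from h import *
im=dict(np.load('wl.npz'));b=box(points(im));b[...,2]-=.7
m=(abs(b[...,0])<13)&(b[...,1]>-70)&(b[...,1]<-30)&(b[...,2]>20)&(b[...,2]<80)
r=b[m];print('lever pts',len(r))
for z in range(20,80,6):
    q=r[abs(r[:,2]-z)<3]; 
    if len(q): print(z,np.percentile(q[:,1],[5,50,95]).round(1))
f=im['frame'].astype(int);red=(f[...,2]>110)&(f[...,1]<70)&(f[...,0]<70)&(b[...,2]>30)&(abs(b[...,0])<30)&(abs(b[...,1])<60)
q=b[red];print('grip',q.mean(0).round(1),np.percentile(q[:,2],95))
cv2.imwrite('pics/w3.png',cv2.resize(im['frame'][60:420,80:560],(800,600),interpolation=cv2.INTER_CUBIC))
E
```

```text
clock: 9.45
position: [0.5265, 0.0301, 0.1481]
ee_rot: [-0.001, 0.832, 0.555, -0.001]
contact_force: [0.4, 0.6, -0.3]
width: 0.0384
tcp [-0.1 30.  43.1] F [0.2, 0.8, -0.3] 0.038371328410417134
clock: 10.38
position: [0.5107, -0.0072, 0.2273]
ee_rot: [-0.002, 0.833, 0.554, -0.002]
contact_force: [0.4, -0.3, 0.4]
width: 0.0386
tcp [ -0.3 -10.5 122.3] F [0.5, -0.1, 0.4] 0.03855695242477505
hook 336 y [ 3.3  8.3 13.1] z [25.5 27.  28.4]
fence 124 y [24.4 27.3 29.8] z [32.2 33.  34.2]
bar 155 y [ 5.6 12.1 16. ] z [17.2 19.7 22.7]
barends -y.. 34 y [12.1 14.3 16.1] z [17.9 19.2 20.9]
grip 639 y [26.6 32.3 37.4] z [60.8 64.2 65.9]
lever pts 2885
20 [-34.4 -33.5 -32.8]
26 [-35.7 -34.7 -33.7]
32 [-37.6 -36.4 -35.4]
38 [-39.1 -38.2 -37. ]
44 [-40.9 -39.7 -38.8]
50 [-42.7 -41.5 -40.4]
56 [-44.4 -43.2 -42.1]
62 [-45.6 -44.7 -43.8]
68 [-52.6 -46.7 -45.2]
74 [-51.  -48.3 -46.7]
grip [ 0.4 31.8 63.8] 65.61746041476422
```

View pics/w3.png

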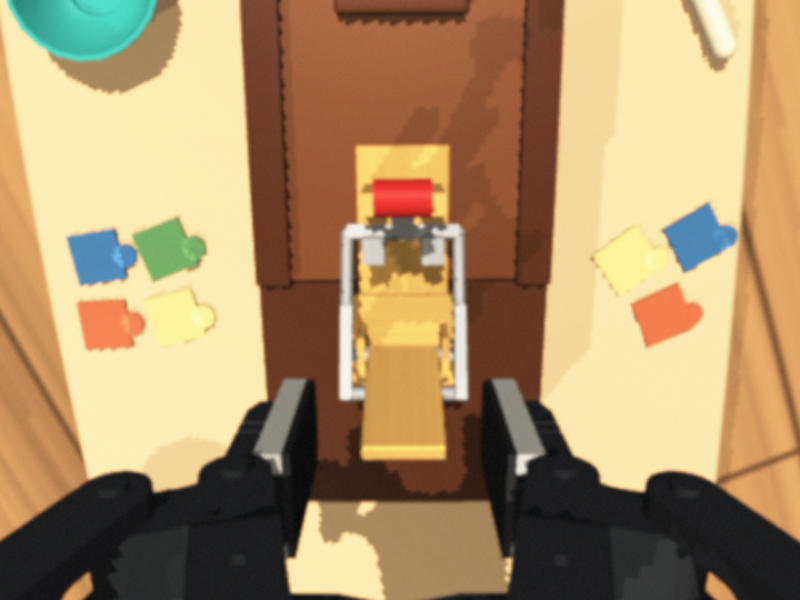

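The view shows the bar tucked in behind the grey hook tops at (372,250) and (432,250), at v≈232. The grip is free at (403,197) and the lever leans back at about 0.26 rad. I'll shut the fingers and come down on the lid side of the lever.

```bash
python3 -m crank '[[-0.005,0.0003,0,0,0,0],[-0.0145,0.0005,0.01,0,0,0],[-0.0145,0.0005,0.025,0,0,0],[-0.0145,0.0005,0.04,0,0,0],[-0.0145,0.0005,0.054,0,0,0],[-0.0145,0.0005,0.059,0,0,0],[-0.0145,0.0005,0.059,0,0,0]]' 0; python3 look.py | head -1
python3 - <<'E'
from h import *
for th in (.26,.4,.6,.8,1.,1.2,1.4,1.5,1.57,1.65,1.7):
    s=46+4*min(1,(th-.26)/1.2); 
    if th>1.58: c=np.array([-35-35*np.sin(th)+3*np.cos(th)-11,18+35*np.cos(th)+3*np.sin(th)])
    else: c=np.array([-35-s*np.sin(th)+3*np.cos(th)+11,18+s*np.cos(th)+3*np.sin(th)])
    print(th,c.round(1))
E
```

```text
clock: 11.3
position: [0.5055, -0.0203, 0.1679]
ee_rot: [-0.002, 0.832, 0.554, -0.002]
contact_force: [-1.2, -1.0, -0.6]
width: -0.0001
tcp [ -0.1 -24.5  62.9] F [-0.8, -1.4, -0.6] -7.80185997631341e-05
0.26 [-32.9  63.2]
0.4 [-39.3  62. ]
0.6 [-48.1  58.6]
0.8 [-56.2  53.5]
1.0 [-63.2  46.7]
1.2 [-68.7  38.6]
1.4 [-72.6  29.4]
1.5 [-73.7  24.5]
1.57 [-74.  21.]
1.65 [-81.1  18.2]
1.7 [-81.1  16.5]
```

```bash
python3 -m crank '[[-0.004,0,0,0,0,0],[-0.0084,0,0,0,0,0],[-0.0117,0,0.0004,0,0,0],[-0.015,0,0.001,0,0,0],[-0.018,0,0.002,0,0,0],[-0.021,0,0.0031,0,0,0],[-0.0236,0,0.0043,0,0,0],[-0.0236,0,0.0043,0,0,0]]'; cat > lev.py <<'E'
from h import *
s=manip.get_state();print('tcp',box(s['position']).round(1),'F',[round(float(s['contact_force']@v),1) for v in (BX,BY,np.array([0,0,1]))])
im=grab('scene');np.savez('sl.npz',**im);b=box(points(im));b[...,2]-=.3
x,y,z=b[...,0],b[...,1],b[...,2]
m=(abs(x)<40)&(y>5)&(y<50)&(z>20)&(z<80)
f=im['frame'].astype(int);red=(f[...,2]>110)&(f[...,1]<75)&(f[...,0]<75)&(abs(x)<30)&(abs(y)<60)&(z>30)
q=b[red];print('grip',len(q),np.median(q,0).round(1) if len(q) else '')
m=(abs(x-11)<7)&(z>30)&(z<36)&(y>10)&(y<45);print('fence y',np.percentile(y[m],[5,50,95]).round(1) if m.any() else '')
# lid end
m=(abs(x)<40)&(abs(z)<4)&(y>90)&(y<130);print('lid end',np.percentile(y[m],99).round(1))
E
python3 lev.py
```

```text
clock: 12.35
position: [0.4966, -0.0425, 0.164]
ee_rot: [-0.002, 0.832, 0.554, -0.002]
contact_force: [0.6, 1.5, -0.4]
width: -0.0
tcp [  0.2 -48.4  59. ] F [-0.1, 1.6, -0.4]
grip 38 [ 4.2 30.4 67.1]
fence y [16.5 24.7 29.8]
lid end 116.4
```

```bash
python3 -m crank '[[-0.0035,0,0.0022,0,0,0],[-0.0078,0,0.0055,0,0,0],[-0.0115,0,0.0087,0,0,0],[-0.0148,0,0.0123,0,0,0],[-0.0148,0,0.0123,0,0,0]]'; python3 lev.py;  python3 -m crank '[[-0.003,0,0.004,0,0,0],[-0.0055,0,0.008,0,0,0],[-0.0055,0,0.008,0,0,0]]'; python3 lev.py
```

```text
clock: 13.02
position: [0.4903, -0.0567, 0.1514]
ee_rot: [-0.002, 0.832, 0.554, -0.002]
contact_force: [0.8, 0.6, -0.8]
width: -0.0001
tcp [ -0.1 -64.   46.4] F [0.5, 0.9, -0.8]
grip 36 [ 6.2 23.8 67.5]
fence y [15.9 24.2 30.6]
lid end 116.4
clock: 13.45
position: [0.4875, -0.0621, 0.1429]
ee_rot: [-0.002, 0.832, 0.554, -0.003]
contact_force: [0.2, -1.0, 0.9]
width: -0.0005
tcp [ -0.7 -70.   37.9] F [0.6, -0.9, 0.9]
grip 35 [ 4.1 19.9 69. ]
fence y [14.3 25.4 30.3]
lid end 116.3
```

```bash
python3 -m crank '[[-0.0012,0,0.0042,0,0,0],[-0.0027,0,0.0085,0,0,0],[-0.0036,0,0.0115,0,0,0],[-0.004,0,0.0135,0,0,0],[-0.004,0,0.0135,0,0,0]]'; python3 lev.py;  python3 -m crank '[[-0.001,0,0.0015,0,0,0],[-0.003,0,0.003,0,0,0],[-0.003,0,0.003,0,0,0]]'; python3 lev.py
```

```text
clock: 14.12
position: [0.4854, -0.0658, 0.1292]
ee_rot: [-0.002, 0.832, 0.554, -0.004]
contact_force: [-0.6, 0.0, 0.1]
width: 0.0001
tcp [ -1.1 -74.3  24.2] F [-0.5, -0.2, 0.1]
grip 34 [ 4.3 15.2 69.3]
fence y [14.5 25.7 30. ]
lid end 116.1
clock: 14.55
position: [0.4839, -0.0687, 0.1261]
ee_rot: [-0.002, 0.832, 0.554, -0.004]
contact_force: [0.3, -0.4, -0.4]
width: -0.0005
tcp [ -1.4 -77.5  21.1] F [0.5, -0.3, -0.4]
grip 32 [ 3.  14.8 69.9]
fence y [11.1 24.2 29.5]
lid end 116.2
```

```bash
python3 -m crank '[[-0.001,0,0.001,0,0,0],[-0.002,0,0.002,0,0,0],[-0.003,0,0.003,0,0,0],[-0.003,0,0.003,0,0,0]]'; python3 lev.py|head -2;  python3 -m crank '[[0,0,0.0006,0,0,0],[0,0,0.0012,0,0,0],[0,0,0.0012,0,0,0]]'; python3 lev.py
```

```text
clock: 15.1
position: [0.4827, -0.0717, 0.123]
ee_rot: [-0.002, 0.832, 0.554, -0.004]
contact_force: [0.4, -0.3, 0.9]
width: -0.0001
tcp [ -1.4 -80.8  18. ] F [0.5, -0.2, 0.9]
grip 37 [ 5.3 13.6 69.7]
clock: 15.52
position: [0.4826, -0.0717, 0.1218]
ee_rot: [-0.002, 0.832, 0.554, -0.004]
contact_force: [-0.1, -0.2, 0.9]
width: 0.0
tcp [ -1.4 -80.8  16.8] F [0.0, -0.2, 0.9]
grip 33 [ 2.6 12.1 69.7]
fence y [11.5 26.9 30.2]
lid end 116.4
```

```bash
python3 -m crank '[[0,0,0.0005,0,0,0],[0,0,0.001,0,0,0],[0,0,0.001,0,0,0]]'; python3 -m crank '[[0,0,0.0004,0,0,0],[0,0,0.0008,0,0,0],[0,0,0.0008,0,0,0]]'; python3 lev.py
```

```text
clock: 15.95
position: [0.4826, -0.0717, 0.121]
ee_rot: [-0.002, 0.832, 0.554, -0.004]
contact_force: [-0.8, 0.8, 4.4]
width: 0.0
clock: 16.32
position: [0.4827, -0.0717, 0.1209]
ee_rot: [-0.002, 0.832, 0.554, -0.004]
contact_force: [-1.6, -0.2, 7.0]
width: 0.0001
tcp [ -1.4 -80.8  15.9] F [-1.4, -0.8, 7.0]
grip 35 [ 4.  12.1 69.3]
fence y [10.4 24.1 30.1]
lid end 116.3
```

A firm stop at 7 N, with z no longer changing. I'll lift off and check.

```bash
python3 -m crank '[[0,0,-0.01,0,0,0],[0,0,-0.035,0,0,0],[0,0,-0.07,0,0,0],[0,0,-0.11,0,0,0],[0.01,0,-0.15,0,0,0],[0.02,0,-0.165,0,0,0],[0.02,0,-0.165,0,0,0],[0.02,0,-0.165,0,0,0]]'; python3 look.py; python3 - <<'E'
from h import *
im=dict(np.load('wl.npz'));b=box(points(im));b[...,2]-=.7
m=(abs(b[...,0])<11)&(b[...,1]>-100)&(b[...,1]<-25)&(b[...,2]>-3)&(b[...,2]<80);r=b[m]
for y in range(-98,-28,6):
    q=r[abs(r[:,1]-y)<2]
    if len(q): print(y,len(q),np.percentile(q[:,2],[5,50,95]).round(1))
m=(abs(b[...,0])>30)&(abs(b[...,0])<48)&(b[...,1]>-25)&(b[...,1]<10);q=b[m]
for y in np.arange(-16,0,1.): 
    k=q[abs(q[:,1]-y)<.6]; print(y,len(k),k[:,2].min().round(1) if len(k) else '',end=' | ')
m=(abs(b[...,0])<40)&(abs(b[...,2])<4);print('lid end',np.percentile(b[m][:,1],99.8))
cv2.imwrite('pics/w4.png',cv2.resize(im['frame'][0:420,80:560],(686,600),interpolation=cv2.INTER_CUBIC))
E
```

```text
clock: 17.38
position: [0.4908, -0.0529, 0.284]
ee_rot: [-0.003, 0.832, 0.555, -0.005]
contact_force: [0.2, -0.6, -0.2]
width: -0.0003
tcp [ -1.1 -60.3 179. ] F [0.4, -0.4, -0.2] -0.00031044187449778273
hook 150 y [ 2.2  7.1 20.8] z [25.7 26.9 28.8]
fence 114 y [24.  26.7 28.7] z [32.2 33.1 34.2]
bar 84 y [ 6.3 10.6 13.5] z [19.2 21.8 23.4]
barends -y.. 10 y [12.  12.7 13.5] z [19.2 21.7 22.6]
grip 435 y [ 2.6  8.1 13.4] z [67.1 70.5 72.4]
-98 113 [-1.2  0.1  1.3]
-86 127 [13.4 14.5 15.7]
-80 127 [14.2 15.2 16.5]
-74 136 [15.  16.1 17. ]
-68 134 [15.8 16.9 17.9]
-62 138 [16.9 17.8 19. ]
-56 136 [17.3 18.3 19.5]
-50 147 [18.2 19.3 20.3]
-44 146 [18.8 20.  20.9]
-38 144 [19.5 20.8 22. ]
-32 231 [ 2.2  3.6 21.7]
-16.0 88 -1.7 | -15.0 80 -1.7 | -14.0 45 -1.6 | -13.0 74 -1.8 | -12.0 87 -2.3 | -11.0 61 -2.4 | -10.0 50 -1.9 | -9.0 89 -1.6 | -8.0 88 -1.6 | -7.0 54 -1.5 | -6.0 69 -1.5 | -5.0 90 -1.5 | -4.0 69 -2.1 | -3.0 53 -1.3 | -2.0 89 -1.5 | -1.0 92 -1.5 | lid end 97.33066688844215
```

View pics/w4.png

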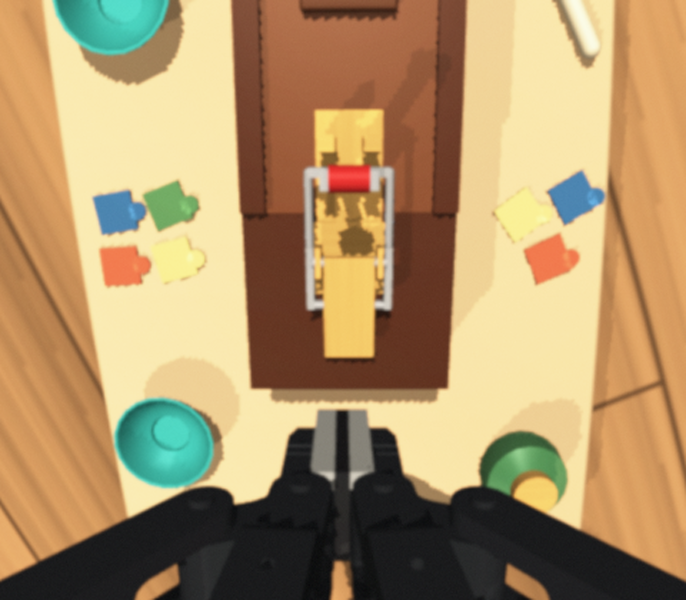

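The lever's slope gives 1.70 rad, the bar sits under the lip, and the dark gap line has gone. As a last check I'll see whether the other objects moved and measure the seam.

```bash
python3 -m crank '[[0,0,-0.01,0,0,0],[0,0,-0.03,0,0,0],[-0.02,0,-0.05,0,0,0],[-0.05,0,-0.05,0,0,0],[-0.09,0,-0.05,0,0,0],[-0.1,0,-0.05,0,0,0],[-0.1,0,-0.05,0,0,0],[-0.1,0,-0.05,0,0,0]]' ; python3 - <<'E'
from h import *
a=dict(np.load('top0.npz'));c=grab('top')
hs=lambda f:cv2.cvtColor(f,cv2.COLOR_BGR2HSV)
for n,im in(('t0',a),('t1',c)):
    h=hs(im['frame']);tq=cv2.inRange(h,(82,120,60),(95,255,255));gr=cv2.inRange(h,(55,90,30),(80,255,200));wh=cv2.inRange(h,(0,0,170),(40,70,255));
    for nm,m in(('turq',tq),('green',gr),('white',wh)):
        k,l,st,ce=cv2.connectedComponentsWithStats(m);print(n,nm,[(ce[i].round(1).tolist(),int(st[i,4])) for i in range(1,k) if st[i,4]>120])
w=dict(np.load('w0.npz'));s=dict(np.load('wl.npz'));n=grab('wrist')
for nm,im in(('w0',w),('wl',s),('now',n)):
    out=[]
    for x in(-40,-36,36,40):
        ys=np.arange(-20,4,.5);px=project(im,world(np.c_[np.full(len(ys),x),ys,np.zeros(len(ys))])).astype(np.float32)
        g=cv2.cvtColor(im['frame'],cv2.COLOR_BGR2GRAY);v=cv2.remap(g,px[:,0].copy(),px[:,1].copy(),cv2.INTER_LINEAR).ravel();out.append((int(v.min()),float(ys[v.argmin()])))
    print(nm,out)
b=box(points(n));b[...,2]-=.7
for y in (-86,-74,-62,-50,-38):
    q=b[(abs(b[...,0])<11)&(abs(b[...,1]-y)<2)&(b[...,2]>8)&(b[...,2]<80)];print(y,len(q),np.median(q[:,2]).round(1) if len(q) else '')
cv2.imwrite('pics/w5.png',cv2.resize(n['frame'][:360],(800,450)))
print(manip.get_state()['contact_force'])
E
```

```text
clock: 18.42
position: [0.4532, -0.1444, 0.3344]
ee_rot: [-0.003, 0.832, 0.555, -0.005]
contact_force: [-0.3, -0.3, -0.2]
width: 0.0001
t0 turq [([271.9, 329.3], 1103), ([417.3, 386.3], 1082)]
t0 green []
t0 white []
t1 turq [([272.0, 329.3], 1103), ([417.4, 386.2], 1069)]
t1 green []
t1 white []
w0 [(18, -9.0), (18, -9.0), (15, -8.5), (17, -8.5)]
wl [(63, -12.5), (66, -18.0), (64, -17.5), (67, -19.5)]
now [(82, -12.0), (81, -12.0), (76, -12.0), (79, -12.5)]
-86 100 14.6
-74 125 16.1
-62 129 17.4
-50 135 19.1
-38 139 20.8
[-0.80493354 -0.45657883  1.12850681]
```

View pics/w5.png

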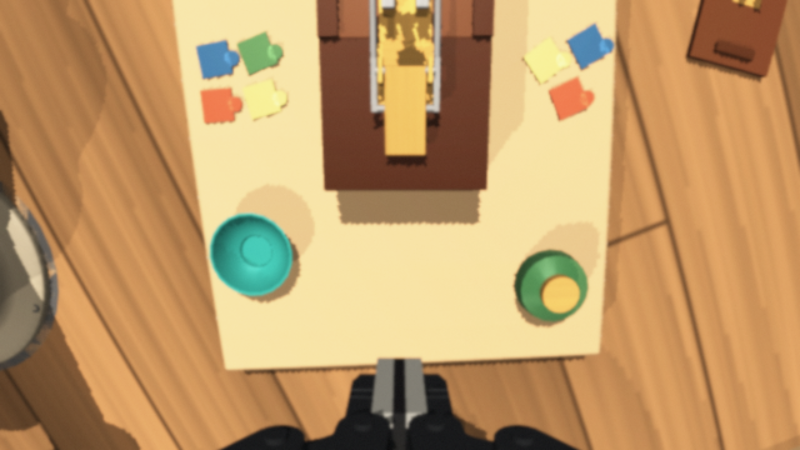

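The lever is still flat at 1.70 rad about a second after release. The seam at (405,37) has no dark gap (minimum grey 76–82 now, 15–18 when it was open). The dishes, at (272,329) and (417,386) in the top view, have not moved. I'm handing the job in.

```bash
python3 -c "
from rig import job; print(job.sign_off())"
```

```text
the job is handed in; nothing more can be done
None
```

The lid is latched shut and the job is handed in, at about 18.5 s on the robot's clock.

**What I did:** I pinched the loop by its red grip and found the keeper slot from the wrist camera's depth. The bar went into the slot without touching the hook or fence. I drew it back under the lip (the lid followed by about 2.7 mm) and let go. Then I pushed the lever over with the shut fingers until it met its stop.

**Forces:** The most I read at the tool was about 7 N, when the lever met its stop. Readings were taken only at the end of each move, so a brief higher peak would not have shown.

**Last checks:**
- **Lever:** it lies at about 1.70 rad and had not moved about a second after release.
- **Bar:** it sits below the hook's lip. Its top read about 3 mm higher than it would lying on the slot floor. I took that as the bar pulled up under the lip, or mixed depth points.
- **Lid:** it moved about 4 mm in all, and the dark gap line at the seam is gone. I first estimated the gap at about 3 mm, so the two figures differ by 1 mm, within the measuring error.
- **Other objects:** both dishes are within 0.1 pixel of where they started. My colour check did not pick up the inkwell or magnifier; the inkwell looked undisturbed in the last pictures. The magnifier was only partly in view, and the arm never went near it.
- **Robot:** it is clear of everything, with no contact force.

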